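# Clamp the tube block with the turnbuckle

### The arm

A 6-joint arm with a two-finger parallel gripper is mounted at the origin on the work surface. World frame = base frame: x ahead of the robot, y to its left, z up, the work surface at z = 0. Lengths are in m, angles in rad, forces in N, time in s.
With the tool pointing down it reaches from about 0.35 to 0.975 m from the base axis. Payload 4.9 kg.
Tool frame: the origin (TCP) lies between the finger pads; the fingertips stand 25 mm ahead of it and the grasp point (between the pads) lies 6 mm ahead of it; z points along the fingers, y is the line along which they close (so a half turn about z gives the same grasp; the last joint's range is limited). The gripper opens to 85 mm and grips with 20 to 120 N. Pads are 22 mm wide; open, the fingers measure 114 mm over their backs; the gripper's body (76 mm by 85 mm) begins 54 mm behind the grasp point. The pads swing forward as they close: fully open they stand 13 mm farther back than shut.
Start: joints at [-1.441, 0.053, 1.613, -0, 1.476, -0.119], TCP at [0.154, -0.606, 0.256] pointing down, gripper open.
Joint ranges: [-3.01, 3.01], [-1.01, 2.22], [0.06, 2.58], [-1.02, 4.17], [0.09, 2.62], [-3.14, 3.14]. Speed limits (rad/s): [2.57, 2.57, 3.14, 3.14, 3.14, 3.14].

### API

Orientations are given as a unit quaternion [w, x, y, z].
In Python, from plant import manip gives the robot as it stands.
- The arm moves only by the shell command python3 -m inch 'ROWS'. ROWS is JSON, a list of rows, each a list of 3 entries, a list of its own where there are three numbers: the shift along the tool's x, y, z in m, then the turn, a rotation vector about the tool's x, y, z in rad, then the opening, from 0 (shut) to 1 (fully open). A call has 1 to 8 rows; each row shifts and turns the commanded pose from where the row before left it, along the tool's axes as they then stand; what a row does not reach is not made up. A row lasts 1/10 s, in which the tool goes at most 50 mm and 8.59 degrees, less where a joint would pass 70% of its speed; a pose out of reach is approached as far as the arm can. A call with a gripper value outside its range is refused whole. The fingers move at their own pace and stop on an object; the grip force is fixed at half the most. Time passes only in rows, so rows that do not move let the fingers close. It gives the time, the measured TCP pose, the force, the opening and the grip force at its end, in the units of the state.
- manip.state(): the state, without advancing time (a new reading comes with each control period).
- manip.grab_frame(name): name is "scene" or "top"; returns (picture, depth): 420x560x3 uint8, red, green, blue; 420x560 float32, m along the optical axis (not along the pixel's ray), 0 where there is no reading.
- manip.camera_params(name): a dict with "camera_matrix" (3x3 intrinsics, pixels), "rvec" (rotation vector, rad) and "tvec" (3), from world to camera coordinates, as OpenCV has them. Camera axes: x right, y down, z forward; pixel columns grow to the right and rows downward; lengths in m; the calibration is good to about 2 mm. A picture is of the moment at which its call begins. camera_params takes no time and is no camera call.
- manip.job_done(): hands the job in; it is judged then, once.
Trained networks look in the newest picture that a camera, given by its name, has taken for a name from the list of things; names that differ only in an ending like _2 or _b are one class to them, and where a whole thing is asked for, a point or a joint stands for the part that bears it (a point fixed in the world has none). Each returns a list of dicts, best first, with "score" (0 to 1); they miss things now and then, are a little off and sometimes report something else, mostly with a low value. They report only what shows in the picture. A call takes as long as a camera call. They do not tell look-alikes from the thing itself.
- manip.look_for(camera, label): "point" ([x, y, z] in m, in world coordinates, good to about 4 mm: the middle of the surface that is visible of it).
The state is a dict: "time": time; "joint_pos": joint angles; "joint_vel": joint speeds; "joint_efforts": joint torques, N m; "tool_pos": TCP position; "tool_rot": TCP orientation; "contact_force": force on the tool from outside, world axes, zero at the start; "ft_torque": the same for the moment, N m; "gripper_width": opening from 0.0 (shut) to 1.0 (fully open); "grasp_force": force on a finger pad.
Only numpy, scipy, OpenCV 4.12 (cv2) and the standard library are available. Lean on these libraries where they do the work, as an engineer would, in place of code of your own. Each camera call takes 0.05 s, during which the arm holds its last target. There are 200 camera calls.

### The job

On the lab bench stand two block clamps, each with two blue jaws joined by a brass turnbuckle. Find the one that holds the aluminium block with the 24 small holes and turn its turnbuckle sleeve by its ball-ended bar, away from the robot, until both jaws have drawn in and sit snug against the block. Leave the block standing on its plate, and leave the other clamp, which holds an orange rack, as it is.

Things in the scene. Friction and masses are not known exactly. Their poses are not given: they have to be found in the camera images.
- block_clamp: Clamp to tighten, fixed. Plate 160 x 170 x 10 mm; origin: centre of its underside on the bench; x points away from the robot. Turnbuckle axis along y at x -50, z 45 mm: brass sleeve 64 mm long, 23 thick; from its middle rises a steel bar 9 mm thick to a red ball 18 mm across, centre 75 mm from the axis. Blue jaws (tops 50 to 57 mm above the bench) at +y and -y, block between them near x +20.
- sleeve (a joint): Sleeve angle, rad: 0 bar upright, + leaning to clamp +x (away from robot). Ball centre at x = -50 + 75 sin(angle), z = 45 + 75 cos(angle) mm in the clamp's frame. Starts at -0.65 to -0.25, jaws open; each rad draws both jaws in 7 mm (steep opposite threads). They meet the block at about +0.6, where the bar goes firm; stop at 0.70. Takes 2 to 3 N at the ball, stays where left.
- tube_block: Loose aluminium block with 24 holes (6 x 4), 70 (x) x 50 (y) x 35 mm, about 0.3 kg, standing on the plate of block_clamp between its jaws; origin at the centre of its underside. It starts up to 3 mm off the middle; the closing jaws push it to the middle.
- spare_knob (a point): Centre of the red ball on the bar of the other, identical clamp, which holds an orange plastic rack with 6 wide holes. To be left alone.
Things that resemble listed ones, but are neither listed nor needed, are in the scene too. Leave any green look-alike of the tube_block alone.

How it is judged:
By the outcome, as a careful person would: the job done as asked, in the order asked, and still so for the second after the job is handed in, with the robot touching nothing.
It also fails if it takes over 32 s, if anything falls off the work surface, if the arm or the gripper's body presses on something with over 40 N, if the wrist force passes 120 N, or if a joint passes its speed limit or range.

## Working session

There is one attempt and no reset: what is moved stays moved. The work goes in short steps, Python scripts to look and compute and a shell command to move; the robot and the scene stay as the last step left them, time stands still between calls to the robot, and variables do not carry over. Pictures are saved under pics/ and viewed, at most 10 in all, crops included, and the job is handed in when it is done.

```bash
mkdir -p pics
python3 - <<'E'
from plant import manip
import cv2,numpy as np
for c in("scene","top"):
    im,d=manip.grab_frame(c); cv2.imwrite(f"pics/{c}1.png",im[:,:,::-1]); np.save(f"{c}.npy",d)
    for l in("block_clamp","sleeve","tube_block","spare_knob"):
        print(c,l,[(np.round(o["point"],3).tolist(),round(o["score"],2)) for o in manip.look_for(c,l)])
s=manip.state();print(s["time"],s["tool_pos"],s["tool_rot"])
E
```

```text
scene block_clamp [([0.594, 0.131, 0.02], 0.92)]
scene sleeve [([0.539, 0.161, 0.054], 0.56)]
scene tube_block [([0.625, -0.006, 0.036], 0.78), ([0.612, 0.173, 0.045], 0.6), ([0.433, 0.252, 0.036], 0.57)]
scene spare_knob [([0.554, -0.192, 0.051], 0.8)]
top block_clamp [([0.572, 0.158, 0.008], 0.69)]
top sleeve [([0.537, 0.161, 0.054], 0.76), ([0.607, 0.171, 0.044], 0.2)]
top tube_block [([0.612, 0.171, 0.043], 0.93)]
top spare_knob [([0.556, -0.18, 0.057], 0.97)]
0.5 [ 0.15390504 -0.60572124  0.25625229] [-3.15674752e-05  9.92270232e-01  1.24095874e-01 -7.33380735e-07]
```

View pics/scene1.png

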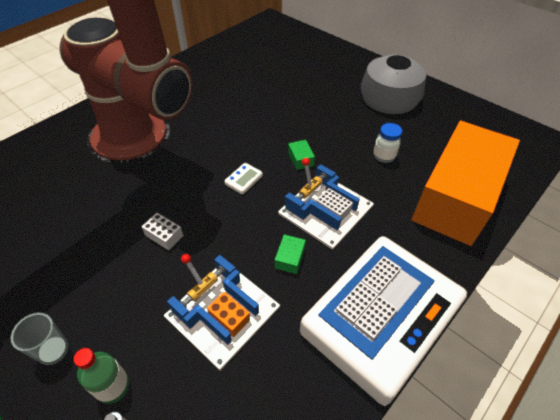

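View pics/top1.png

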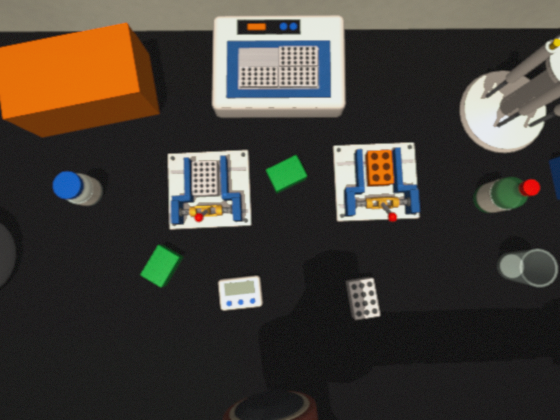

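The top view shows the target clamp (24-hole aluminium block) at about (209,190), with its red ball at (199,217). The orange-rack clamp is at (376,182). In the scene view the target ball is at (306,162). Next I'll measure the ball and the plate yaw.

```bash
cat > h.py <<'E'
from plant import manip
import cv2,numpy as np
def cam(c):
    p=manip.camera_params(c); R=cv2.Rodrigues(np.array(p["rvec"],float))[0]
    return np.array(p["camera_matrix"]),R,np.array(p["tvec"],float).ravel()
def world(c,u,v,z):
    K,R,t=cam(c); o=-R.T@t; r=R.T@np.linalg.inv(K)@np.array([u,v,1.]); return o+r*(z-o[2])/r[2]
def redball(c,box,im):
    x0,y0,x1,y1=box; s=im[y0:y1,x0:x1].astype(int)
    m=(s[...,0]>130)&(s[...,1]<70)&(s[...,2]<70); v,u=np.nonzero(m); return u.mean()+x0,v.mean()+y0,len(u)
def tri(a,b):
    P=[]
    for c in("scene","top"):
        K,R,t=cam(c);P.append(K@np.c_[R,t])
    X=cv2.triangulatePoints(P[0],P[1],np.array(a[:2],float),np.array(b[:2],float)).ravel(); return X[:3]/X[3]
E
python3 - <<'E'
from h import *
a=cv2.imread("pics/scene1.png")[:,:,::-1];b=cv2.imread("pics/top1.png")[:,:,::-1]
ba=redball("scene",(292,150,320,175),a);bb=redball("top",(185,205,215,230),b)
print(ba,bb,"ball",tri(ba,bb))
s=b[145:235,160:260].astype(int); m=((s.min(2)>150)).astype(np.uint8)
v,u=np.nonzero(cv2.morphologyEx(m,cv2.MORPH_OPEN,np.ones((2,2),np.uint8)))
W=np.array([world("top",x+160,y+145,.01)[:2] for x,y in zip(u,v)],np.float32)
print(cv2.minAreaRect(W))
cv2.imwrite("pics/crop.png",np.hstack([cv2.resize(b[140:240,155:265,::-1],None,fx=3.5,fy=3.5,interpolation=2),cv2.resize(a[140:240,265:380,::-1],None,fx=3.5,fy=3.5,interpolation=2)]))
E
```

```text
(np.float64(305.09375), np.float64(160.9375), 32) (np.float64(198.5), np.float64(216.5), 52) ball [0.52130621 0.16527258 0.11735268]Traceback (most recent call last):
  File "<stdin>", line 7, in <module>
  File "h.py", line 7, in world
    K,R,t=cam(c); o=-R.T@t; r=R.T@np.linalg.inv(K)@np.array([u,v,1.]); return o+r*(z-o[2])/r[2]
          ~~~^^^
  File "h.py", line 4, in cam
    p=manip.camera_params(c); R=cv2.Rodrigues(np.array(p["rvec"],float))[0]
ValueError: time passes only in moves, steps and waits
```

```bash
sed -i 's/^def cam/import functools\n@functools.lru_cache\ndef cam/' h.py
python3 - <<'E'
from h import *
a=cv2.imread("pics/scene1.png")[:,:,::-1];b=cv2.imread("pics/top1.png")[:,:,::-1]
s=b[145:235,160:260].astype(int); m=((s.min(2)>150)).astype(np.uint8)
v,u=np.nonzero(cv2.morphologyEx(m,cv2.MORPH_OPEN,np.ones((2,2),np.uint8)))
W=np.array([world("top",x+160,y+145,.01)[:2] for x,y in zip(u,v)],np.float32)
print(cv2.minAreaRect(W))
print([world("top",x,y,.01)[:2].round(4) for x,y in((167,153),(249,151),(251,226),(169,229))])
print(manip.state()["time"])
cv2.imwrite("pics/crop.png",np.hstack([cv2.resize(b[140:240,155:265,::-1],None,fx=3.5,fy=3.5,interpolation=2),cv2.resize(a[140:240,265:380,::-1],None,fx=3.5,fy=3.5,interpolation=2)]))
E
```

```text
((0.5885317325592041, 0.16771665215492249), (0.15893937647342682, 0.16972565650939941), 2.7852566242218018)
[array([0.6676, 0.26  ]), array([0.6715, 0.0857]), array([0.5123, 0.0804]), array([0.5061, 0.2515])]
0.5
```

View pics/crop.png

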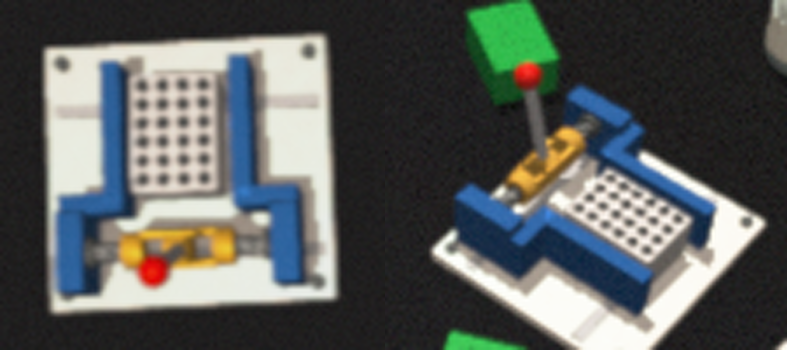

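The plate centre is about (0.5885, 0.1677), yaw about 2.8°. The ball is at (0.521, 0.165, 0.117), so the sleeve angle is about -0.25. I'll shut the fingers, come in behind the ball and push it away from the robot with tool x along clamp x.

```bash
python3 -m inch '[[[0,0,0],[0,0,0.1],0],[[0,0,0],[0,0,0.1],0],[[0.028,-0.037,0],[0,0,0],0],[[0.028,-0.037,0],[0,0,0],0],[[0.028,-0.037,0],[0,0,0],0],[[0.028,-0.037,0],[0,0,0],0],[[0.028,-0.037,0],[0,0,0],0],[[0.028,-0.037,0],[0,0,0],0]]'
```

```text
time: 1.3
tool_pos: [0.3116, -0.3742, 0.2565]
tool_rot: [0.0, 1.0, 0.024, 0.0]
contact_force: [0.8, -0.2, -0.2]
gripper_width: -0.001
grasp_force: 0.0
```

```bash
python3 -m inch '[[[0.012,-0.048,0],[0,0,0],0],[[0.012,-0.048,0],[0,0,0],0],[[0.012,-0.048,0],[0,0,0],0],[[0.012,-0.048,0],[0,0,0],0],[[0.012,-0.048,0],[0,0,0],0],[[0.012,-0.048,0],[0,0,0],0],[[0.012,-0.048,0],[0,0,0],0],[[0.012,-0.048,0],[0,0,0],0]]'
```

```text
time: 2.1
tool_pos: [0.388, 0.0144, 0.2569]
tool_rot: [0.0, 1.0, 0.024, 0.001]
contact_force: [1.0, -0.5, 1.4]
gripper_width: -0.001
grasp_force: 0.0
```

```bash
python3 -m inch '[[[0.008,-0.04,0],[0,0,0],0],[[0.008,-0.04,0],[0,0,0],0],[[0,0,0],[0,0,0],0],[[0,0,0],[0,0,0],0]]'
```

```text
time: 2.5
tool_pos: [0.3999, 0.0938, 0.2563]
tool_rot: [0.0, 1.0, 0.026, -0.0]
contact_force: [-0.2, 0.4, -0.9]
gripper_width: -0.001
grasp_force: 0.0
```

```bash
python3 -m inch '[[[0.034,-0.033,0],[0,0,0],0],[[0.034,-0.033,0],[0,0,0],0],[[0,0,0.045],[0,0,0],0],[[0,0,0.045],[0,0,0],0],[[0,0,0.04],[0,0,0],0],[[0,0,0],[0,0,0],0],[[0,0,0],[0,0,0],0]]'
python3 - <<'E'
from h import *
a,_=manip.grab_frame("scene");b,_=manip.grab_frame("top")
cv2.imwrite("pics/c2.png",np.hstack([cv2.resize(b[140:260,150:270,::-1],None,fx=3,fy=3,interpolation=2),cv2.resize(a[110:230,250:380,::-1],None,fx=3,fy=3,interpolation=2)]))
E
```

```text
time: 3.2
tool_pos: [0.465, 0.1611, 0.1266]
tool_rot: [0.0, 1.0, 0.023, -0.0]
contact_force: [1.2, 0.2, 1.1]
gripper_width: -0.002
grasp_force: 0.0
```

View pics/c2.png

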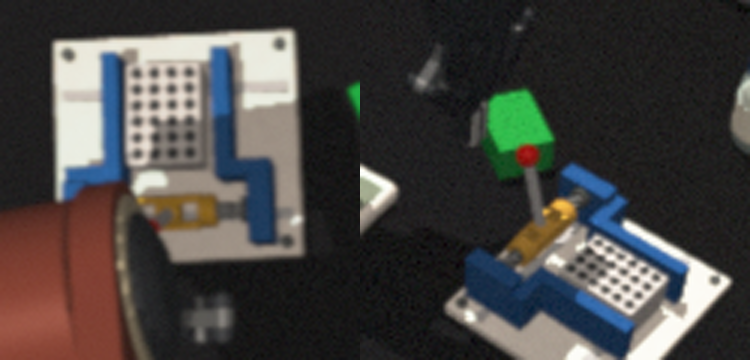

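Run:
```python
from h import *
for c,(x0,y0,o) in {"top":(150,140,0),"scene":(250,110,360)}.items():
    K,R,t=cam(c)
    for P in([.465,.161,.1],[.465,.161,.17],[.521,.165,.117]):
        p=K@(R@np.array(P)+t);p=p[:2]/p[2];print(c,P,(p[0]-x0)*3+o,(p[1]-y0)*3)
```

```text
top [0.465, 0.161, 0.1] 159.32751305357917 325.4992503859073
top [0.465, 0.161, 0.17] 133.52312266310403 324.67382721146464
top [0.521, 0.165, 0.117] 148.6511381355763 232.29290864562893
scene [0.465, 0.161, 0.1] 468.3337949548934 137.04688169853682
scene [0.465, 0.161, 0.17] 470.35875117321063 67.89263006219383
scene [0.521, 0.165, 0.117] 527.1080632932128 152.58317038966808
```

```bash
python3 -m inch '[[[0.012,0,0],[0,0,0],0],[[0.012,0,0],[0,0,0],0],[[0.008,0,0],[0,0,0],0],[[0.008,0,0],[0,0,0],0],[[0.008,0,0],[0,0,0],0],[[0.008,0,0],[0,0,0],0],[[0.008,0,0],[0,0,0],0],[[0.006,0,0],[0,0,0],0]]'
```

```text
time: 4.1
tool_pos: [0.5353, 0.1658, 0.126]
tool_rot: [0.0, 1.0, 0.024, -0.0]
contact_force: [-1.7, 0.1, 0.4]
gripper_width: 0.003
grasp_force: 1.1
```

```bash
python3 -m inch '[[[0.004,0,0],[0,0,0],0],[[0.004,0,0],[0,0,0],0],[[0.004,0,0],[0,0,0],0],[[0,0,0],[0,0,0],0]]'
```

```text
time: 4.5
tool_pos: [0.5466, 0.1664, 0.1257]
tool_rot: [-0.0, 1.0, 0.024, -0.0]
contact_force: [-2.4, -0.3, -1.8]
gripper_width: 0.003
grasp_force: 0.9
```

```bash
python3 -m inch '[[[0.003,0,0],[0,0,0],0],[[0.003,0,0],[0,0,0],0],[[0.002,0,0],[0,0,0],0],[[0,0,0],[0,0,0],0]]'; python3 -m inch '[[[0.002,0,0],[0,0,0],0],[[0,0,0],[0,0,0],0]]'
python3 - <<'E'
from h import *
a,_=manip.grab_frame("scene")
cv2.imwrite("pics/c3.png",cv2.resize(a[110:240,250:380,::-1],None,fx=4,fy=4,interpolation=2))
E
```

```text
time: 4.9
tool_pos: [0.5549, 0.1668, 0.1263]
tool_rot: [-0.0, 1.0, 0.024, 0.0]
contact_force: [-3.2, 0.3, -2.0]
gripper_width: 0.001
grasp_force: 1.3
time: 5.1
tool_pos: [0.5567, 0.1668, 0.1262]
tool_rot: [-0.0, 1.0, 0.024, -0.0]
contact_force: [-2.7, 0.1, -1.7]
gripper_width: -0.0
grasp_force: 1.5
```

View pics/c3.png

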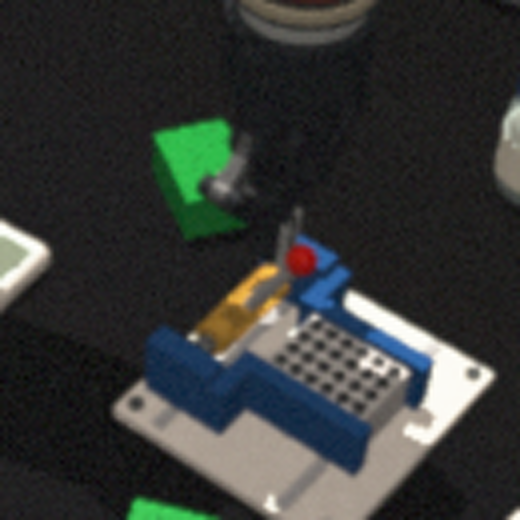

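The ball (red, at crop (300,260)) is leaning away from the robot with the finger behind it, and the jaws are nearly on the block. I'll keep pushing in small steps until the force rises.

```bash
for i in 1; do python3 -m inch '[[[0.002,0,0],[0,0,0],0],[[0,0,0],[0,0,0],0]]'; done; python3 -m inch '[[[0.002,0,0],[0,0,0],0],[[0,0,0],[0,0,0],0]]'
```

```text
time: 5.35
tool_pos: [0.5586, 0.1669, 0.1261]
tool_rot: [-0.0, 1.0, 0.024, -0.0]
contact_force: [-4.1, 0.8, -3.1]
gripper_width: -0.001
grasp_force: 1.7
time: 5.55
tool_pos: [0.5607, 0.167, 0.1261]
tool_rot: [-0.0, 1.0, 0.024, -0.0]
contact_force: [-4.0, -0.3, -3.4]
gripper_width: -0.001
grasp_force: 1.8
```

```bash
python3 -m inch '[[[0.002,0,0],[0,0,0],0],[[0,0,0],[0,0,0],0]]'; python3 -m inch '[[[0.001,0,0],[0,0,0],0],[[0,0,0],[0,0,0],0]]'
```

```text
time: 5.75
tool_pos: [0.5627, 0.1671, 0.1262]
tool_rot: [0.0, 1.0, 0.024, -0.0]
contact_force: [-3.4, 0.5, -2.7]
gripper_width: 0.002
grasp_force: 2.0
time: 5.95
tool_pos: [0.5636, 0.1672, 0.1262]
tool_rot: [0.0, 1.0, 0.024, -0.0]
contact_force: [-4.6, 0.1, -3.3]
gripper_width: 0.002
grasp_force: 2.1
```

```bash
python3 -m inch '[[[0.002,0,0],[0,0,0],0],[[0,0,0],[0,0,0],0]]'
python3 - <<'E'
from h import *
a,_=manip.grab_frame("scene")
r=redball("scene",(305,150,345,195),a);K,R,t=cam("scene")
print(r)
for th in np.arange(.4,.75,.05):
    l=-.05+.075*np.sin(th);P=np.array([.5885+l*.9988,.1677+l*.0489,.045+.075*np.cos(th)])
    p=K@(R@P+t);print(round(th,2),P.round(3),p[:2]/p[2])
E
```

```text
time: 6.15
tool_pos: [0.5646, 0.1672, 0.1257]
tool_rot: [0.0, 1.0, 0.024, -0.002]
contact_force: [-6.7, 0.9, -1.8]
gripper_width: 0.002
grasp_force: 3.7
(np.float64(327.5), np.float64(177.0), 26)
0.4 [0.568 0.167 0.114] [322.09473822 171.37969103]
0.45 [0.571 0.167 0.113] [323.27469844 172.57434603]
0.5 [0.574 0.167 0.111] [324.41853718 173.80583449]
0.55 [0.578 0.167 0.109] [325.52276494 175.07042478]
0.6 [0.581 0.167 0.107] [326.58403362 176.36426633]
0.65 [0.584 0.167 0.105] [327.59915179 177.68340738]
0.7 [0.587 0.168 0.102] [328.56509898 179.02381335]
```

```bash
python3 -m inch '[[[0.002,0,0],[0,0,0],0],[[0,0,0],[0,0,0],0]]'; python3 -m inch '[[[0.002,0,0],[0,0,0],0],[[0,0,0],[0,0,0],0]]'
```

```text
time: 6.4
tool_pos: [0.5654, 0.1673, 0.1253]
tool_rot: [0.0, 1.0, 0.024, -0.004]
contact_force: [-11.5, -0.7, -1.1]
gripper_width: 0.003
grasp_force: 5.6
time: 6.6
tool_pos: [0.5662, 0.1673, 0.1249]
tool_rot: [0.0, 1.0, 0.025, -0.005]
contact_force: [-15.0, -0.6, 1.6]
gripper_width: -0.001
grasp_force: 7.5
```

Firm at about 15 N, so I'll back off along -x, raise the tool and check.

```bash
python3 -m inch '[[[-0.01,0,0],[0,0,0],0],[[-0.03,0,0],[0,0,0],0],[[-0.04,0,0],[0,0,0],0],[[-0.02,0,-0.03],[0,0,0],0],[[0,0,-0.04],[0,0,0],0],[[0,0.04,-0.03],[0,0,0],0],[[-0.02,0.045,0],[0,0,0],0],[[-0.02,0.045,0],[0,0,0],0]]'; python3 -m inch '[[[-0.01,0.045,0],[0,0,0],0],[[0,0.045,0],[0,0,0],0],[[0,0,0],[0,0,0],0],[[0,0,0],[0,0,0],0]]'
python3 - <<'E'
from h import *
a,_=manip.grab_frame("scene");b,_=manip.grab_frame("top")
print(redball("scene",(305,150,345,195),a))
cv2.imwrite("pics/c4.png",np.hstack([cv2.resize(b[140:240,155:265,::-1],None,fx=3.5,fy=3.5,interpolation=2),cv2.resize(a[140:240,265:380,::-1],None,fx=3.5,fy=3.5,interpolation=2)]))
cv2.imwrite("pics/top4.png",b[:,:,::-1])
E
```

```text
time: 7.4
tool_pos: [0.4384, 0.0292, 0.2307]
tool_rot: [0.001, 1.0, 0.025, 0.006]
contact_force: [0.7, -0.9, -0.3]
gripper_width: -0.002
grasp_force: 0.0
time: 7.8
tool_pos: [0.4318, -0.0609, 0.2282]
tool_rot: [0.001, 1.0, 0.023, 0.002]
contact_force: [0.2, 0.5, -0.1]
gripper_width: 0.001
grasp_force: 0.0
(np.float64(327.030303030303), np.float64(176.93939393939394), 33)
```

View pics/c4.png

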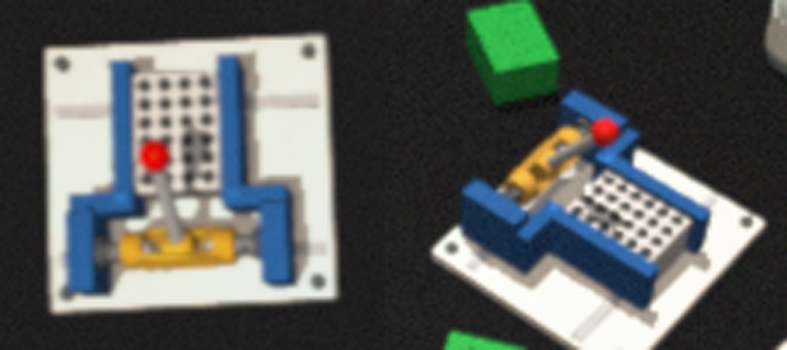

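The ball (crop (154,156)) leans away at about 0.62 rad and stayed put after release. Both jaws touch the block, which is still standing on its plate.

```bash
python3 -c "
from plant import manip
print(manip.job_done())"
```

```text
the job is handed in; nothing more can be done
None
```

I turned the sleeve of the 24-hole block's clamp away from the robot until it went firm at about 0.62 rad; in the last pictures both jaws sit against the block, which stands on its plate. The arm didn't go near the orange-rack clamp, and I handed the job in at about 8 s.

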